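# Set the bench scanner to its tape mark and lock the cam lever

### The job

Take the scanner bracket by its open cam lever and raise it up the column until its top edge meets the lower edge of the masking-tape mark. Keep it up at the mark while you swing the lever fully home along the front of the bracket, so that the bracket is clamped there, without disturbing the things lying on the bench around it. Do not let go at the end: finish still gripping the shut lever, with the bracket at the mark.

Things in the scene. Friction and masses are not known exactly. Their poses are not given: they have to be found in the camera images.
- stand: Scanner stand bolted to the bench, does not move: grey base plate 200 x 180 x 12 mm, a 60 mm square socket block on it up to 57 mm, and an upright aluminium column 30 mm square whose top is 304 mm above the bench. Origin: on the column's axis at bench height. z up, x from the stand's front to its rear (at yaw 0 the front looks to the robot, world -x), y to the stand's left as seen by the robot.
- bracket (a joint): Height (m) of the sliding bracket above its lowest place, where it sits on the socket block; grows upwards to 0.19. A grey sleeve round the column, 54 x 60 x 50 mm high, underside 58 mm above the bench at 0; an arm at its -y side carries a black scanner head 190 mm from the column. Weighs 0.4 to 0.6 kg, slides freely while its lever is open: unsupported it drops to the bottom.
- bracket_top (a point): Point on the column's axis at the level of the bracket's flat top edge.
- mark (a point): Point on the column's axis at the level of the lower edge of the tape mark, a 10 mm high strip of cream masking tape wrapped round the column; 200 to 250 mm above the bench. The bracket is right when bracket_top is here.
- cam_lever (a joint): Angle (rad) of the cam lever about its upright pin on the bracket's front: 0 fully home (handle to the stand's +y, along the bracket's front), counterclockwise from above as it opens; at 1.57 the handle points to the stand's -x; stop at 1.6. Starts at 1.15 to 1.5. Swings freely above 0.95; below, the cam bears on the column and it takes 4 to 8 N at lever_grip up to the stop at 0; it stays there.
- lever_pivot (a point): Centre of the lever's pivot, 34 mm in front of the column's axis, at the handle's mid-height, 18 mm below bracket_top.
- lever_grip (a point): Middle of the handle's grip part, 85 mm along the handle from the pivot (the handle's centre line runs 6 mm beside the pivot, on the side away from the bracket when shut). The black handle is a bar 12 mm thick, 22 mm high, round end 120 mm from the pivot; grip it from above across its thickness; it carries the bracket's weight. The point's y axis points to the handle's free end, z up.
- pipe_clamp_large: Loose steel pipe clamp lying flat, a rubber-lined ring of 63 mm outside diameter, 20 mm high, 94 mm over its bolted ears, origin under its centre; a bystander, leave it.
- pipe_clamp_small: Loose steel pipe clamp lying flat, ring of 47 mm outside diameter, 20 mm high, 76 mm over its ears, origin under its centre; a bystander, leave it.
- tape_roll: Roll of masking tape lying flat, 90 mm across, 25 mm high, origin under its centre; a bystander, leave it.
- stock_carton: Open cardboard stock carton with pipe clamps in it, 140 x 200 mm, 85 mm high, origin under its centre; a bystander, leave it.

How it is judged:
By the outcome, as a careful person would: the job done as asked, in the order asked, and still so for the second after the job is handed in, while the arm keeps its last pose, push and grip.
It also fails if it takes over 38 s, if anything falls off the work surface, if the arm or the gripper's body presses on something with over 40 N, if the wrist force passes 120 N, or if a joint passes its speed limit or range.

### The arm

A 6-joint arm with a two-finger parallel gripper is mounted at the origin on the work surface. World frame = base frame: x ahead of the robot, y to its left, z up, the work surface at z = 0. Lengths are in m, angles in rad, forces in N, time in s.
With the tool pointing down it reaches from about 0.4 to 0.825 m from the base axis. Payload 7 kg.
Tool frame: the origin (TCP) lies on the centre line of the jaws, within the pads' length; the fingertips stand 22 mm ahead of it and the grasp point (between the pads) lies 3 mm ahead of it; z points along the fingers, y is the line along which they close (so a half turn about z gives the same grasp; the last joint's range is limited). The gripper opens to 88 mm and grips with 3 to 60 N. Pads are 19 mm wide; open, the fingers measure 130 mm over their backs; the gripper's body (78 mm by 193 mm) begins 47 mm behind the grasp point.
Start: joints at [1.421, 0.359, 0.012, 0, -1.224, -0.288], TCP at [0.286, 0.611, 0.249] pointing down, gripper open.
Joint ranges: [-3.07, 3.07], [-1.43, 2.12], [-1.02, 1.25], [-3.03, 1.67], [-3.05, -0], [-3.03, 3.03]. Speed limits (rad/s): [2.39, 2.39, 3.01, 3.14, 3.14, 3.14].

### API

Orientations are given as [roll, pitch, yaw] about the fixed x, y, z axes, in that order (R = Rz(yaw) Ry(pitch) Rx(roll)).
In Python, from station import monitor, viewer, order gives the robot as it stands. The module is installed in compiled form; this text tells all that it offers.
- The arm moves only by the tool servo_tool, never from a script. Its argument "targets" is a list of rows, each an object with "angular": the turn, a rotation vector about the tool's x, y, z in degrees, a list of three; "xyz": the shift along the tool's x, y, z in cm, a list of three; "claw": the finger opening in cm, from 0 to 8.76. A call has 1 to 20 rows; each row shifts and turns the commanded pose from where the row before left it, along the tool's axes as they then stand; what a row does not reach is not made up. A row lasts 1/10 s, in which the tool goes at most 50 mm and 8.59 degrees, less where a joint would pass 70% of its speed; a pose out of reach is approached as far as the arm can. A call is refused whole if a number of a shift passes 5 or a number of a turn 8.59, either way. A call with a gripper value outside its range is refused whole. The fingers move at their own pace and stop on an object; "force" is the grip in N (left out, the last holds). Time passes only in rows, so rows that do not move let the fingers close. It gives the time, the measured TCP pose, the force, the opening and the grip force at its end, in the units of the state.
- monitor.get_state(): the state, without advancing time (a new reading comes with each control period).
- viewer.grab_frame(name): name is "scene" or "top" or "wrist"; returns a dict with "color" (400x640x3 uint8, blue, green, red), "fovy" (degrees; the focal length in pixels is half the picture's height over the tangent of half this angle, whatever the lens; pixels are square), "cx", "cy" (the principal point, pixels), "k1" (the pictures are not rectified: a ray, as slopes to the right and down, at radius r is drawn at 1 + k1 r^2 times it, then the intrinsics apply), "R" (3x3) and "t" (3): a world point X has camera coordinates R X + t. Camera axes: x right, y down, z forward; pixel columns grow to the right and rows downward; lengths in m; the calibration is good to about 2 mm. A picture is of the moment at which its call begins. There is no depth.
- order.job_done(): hands the job in; it is judged then, once.
The state is a dict: "t": time; "q": joint angles; "qd": joint speeds; "joint_efforts": joint torques, N m; "eef_pos": TCP position; "ee_rot": TCP orientation; "force": force on the tool from outside, world axes, zero at the start; "moment": the same for the moment, N m; "width": finger opening in m; "gripper_force": force on a finger pad.
Only numpy, scipy, OpenCV 4.12 (cv2) and the standard library are available. Lean on these libraries where they do the work, as an engineer would, in place of code of your own. Each camera call takes 0.05 s, during which the arm holds its last target. There are 200 camera calls.

## Working session

There is one attempt and no reset: what is moved stays moved. The work goes in short steps, Python scripts to look and compute and a tool call to move; the robot and the scene stay as the last step left them, time stands still between calls to the robot, and variables do not carry over. Pictures are saved under pics/ and viewed, at most 10 in all, crops included, and the job is handed in when it is done.

Besides the shell and the picture viewer there is one more tool, called after "Call:" as name(argument=value, ...), one argument or row to a line, values as JSON. servo_tool: Moves the arm, as the interface text tells. Its arguments: {"type":"object","properties":{"targets":{"type":"array"},"force":{"type":"number"}},"required":["targets"]}

```bash
mkdir -p pics; cat > h.py <<'E'
import numpy as np, cv2
from station import monitor, viewer, order
def grab(n,f):
    d=viewer.grab_frame(n); cv2.imwrite(f'pics/{f}.png',d['color']); np.save(f'pics/{f}.npy',d,allow_pickle=True); return d
def load(f): return np.load(f'pics/{f}.npy',allow_pickle=True).item()
def ray(d,u,v):
    f=200/np.tan(np.radians(d['fovy'])/2)
    K=np.array([[f,0,d['cx']],[0,f,d['cy']],[0,0,1.]])
    p=cv2.undistortPoints(np.array([[[u,v]]],float),K,np.array([d['k1'],0,0,0.]))[0,0]
    R=np.array(d['R']);t=np.array(d['t'])
    r=R.T@np.array([p[0],p[1],1]); return -R.T@t, r/np.linalg.norm(r)
def onplane(d,u,v,z):
    c,r=ray(d,u,v); return c+r*(z-c[2])/r[2]
def tri(obs):
    A=np.zeros((3,3));b=np.zeros(3)
    for d,u,v in obs:
        c,r=ray(d,u,v);P=np.eye(3)-np.outer(r,r);A+=P;b+=P@c
    return np.linalg.solve(A,b)
def proj(d,X):
    f=200/np.tan(np.radians(d['fovy'])/2)
    x=np.array(d['R'])@X+np.array(d['t']);s=x[:2]/x[2];s=s*(1+d['k1']*(s@s))
    return s*f+[d['cx'],d['cy']]
E
python3 - <<'E'
from h import *
for n in('scene','top'):
    d=grab(n,n+'0'); print(n,d['fovy'],d['cx'],d['cy'],d['k1'],-np.array(d['R']).T@d['t'])
print(monitor.get_state())
E
```

```text
scene 57.12028756655608 314.2515590426541 200.54527406754585 -0.06339245075868369 [0.96669482 0.01724867 0.81015908]
top 46.07810371854348 310.8727987227271 201.45485626260492 -0.0076694128227502234 [0.43177559 0.03329074 1.13259008]
{'t': 0.1, 'q': array([ 1.42112301e+00,  3.59330097e-01,  1.11540805e-02, -3.02658275e-04,
       -1.22410461e+00, -2.88084310e-01]), 'qd': array([ 1.28701053e-04, -3.65565568e-04,  3.14921405e-03,  5.71420862e-04,
       -3.31359658e-05,  1.76743154e-05]), 'joint_efforts': array([-2.51758735e-03, -5.84165597e+01,  2.93752170e+01,  7.01573029e+00,
        1.01383415e-02, -3.96542362e-05]), 'eef_pos': array([0.28600086, 0.61096878, 0.24770939]), 'ee_rot': array([ 3.14008868e+00, -1.48942799e-04, -4.37860570e-01]), 'force': array([-0.94198582,  0.51022366,  0.52428842]), 'moment': array([-0.01373496,  0.01075339, -0.02998251]), 'gripper_force': 0.0, 'width': 0.08730773870199061}
```

View pics/scene0.png

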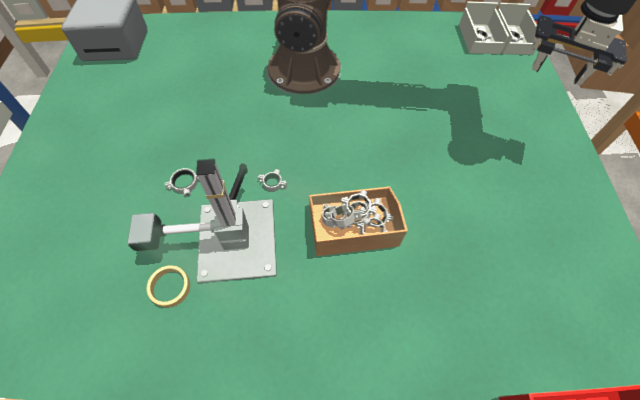

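View pics/top0.png

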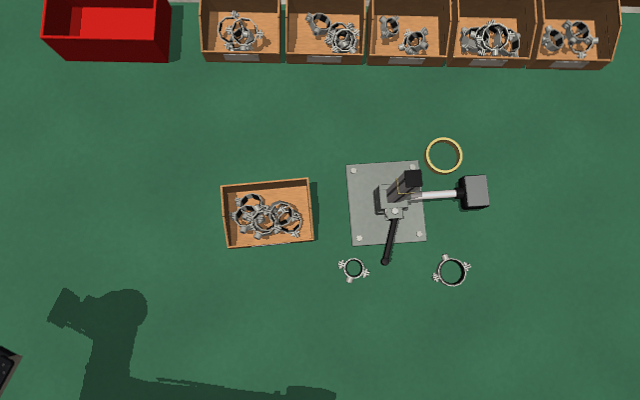

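The scene view shows the stand at about (235,235), lever from (232,200) to (242,168), and tape mark near (218,190). The top view shows the lever from (395,212) to (386,262), the column top at (413,178), and the small clamp at (353,268). I'll enlarge these areas.

```bash
python3 - <<'E'
from h import *
a=load('scene0')['color'][145:285,165:305]; b=load('top0')['color'][150:290,330:470]
im=np.hstack([cv2.resize(x,(400,400)) if 0 else cv2.resize(x,None,fx=2.8,fy=2.8,interpolation=cv2.INTER_CUBIC) for x in(a,b)])
cv2.imwrite('pics/c1.png',im); print(im.shape)
# base plate corners on z=.012
t=load('top0')
for u,v in((353,171),(415,167),(360,238),(421,235)): print(onplane(t,u,v,.012).round(4))
E
```

```text
(392, 784, 3)
[ 0.6787 -0.0805  0.012 ]
[ 0.6915 -0.2323  0.012 ]
[ 0.5157 -0.0975  0.012 ]
[ 0.5252 -0.2437  0.012 ]
```

View pics/c1.png

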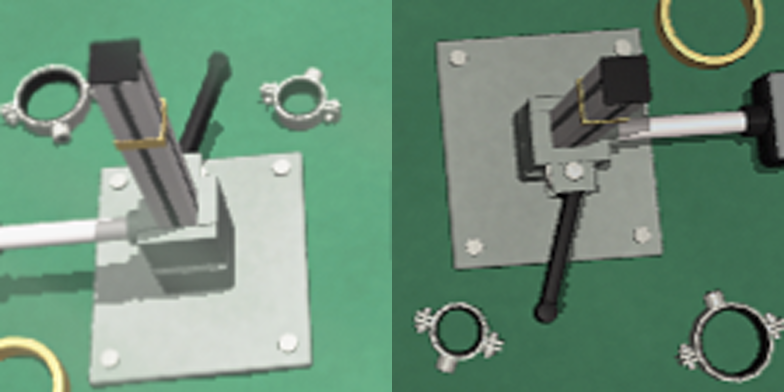

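```bash
python3 - <<'E'
from h import *
s=load('scene0');t=load('top0')
S=lambda x,y:(165+(x+.5)/2.8-.5,145+(y+.5)/2.8-.5)
T=lambda x,y:(330+(x-392+.5)/2.8-.5,150+(y+.5)/2.8-.5)
print('plate top');P=[onplane(t,*T(*p),.012)[:2] for p in((438,43),(640,30),(662,253),(456,268))];print(np.round(P,4),np.mean(P,0))
Q=[onplane(s,*S(*p),.012)[:2] for p in((90,383),(311,366),(301,153))];print('scene',np.round(Q,4))
C=[onplane(t,*T(*p),.304)[:2] for p in((599,58),(645,55),(650,100),(603,104))];print('col',np.round(C,4),np.mean(C,0))
C=[onplane(s,*S(*p),.304)[:2] for p in((90,43),(137,38),(142,75),(92,82))];print('colS',np.round(C,4),np.mean(C,0))
for z in(.101,): 
  print('tip top',onplane(t,*T(546,312),z),'piv',onplane(t,*T(574,170),.108),'tip scene',onplane(s,*S(217,65),z))
  print('handle mid',onplane(t,*T(562,250),z))
print('tri tip',tri([(t,*T(546,312)),(s,*S(217,65))]))
for n,p in(('scene',(262,182)),('large',(734,342)),('small',(459,332))):
  if n!='scene':print(n,onplane(t,*T(*p),.02))
E
python3 - <<'E'
from h import *
import cv2
a=load('scene0')['color'][165:205,190:250];b=load('top0')['color'][165:205,380:440]
cv2.imwrite('pics/c2.png',np.hstack([cv2.resize(x,(390,260)if 0 else (390,260),interpolation=cv2.INTER_NEAREST) for x in(a,b)]))
E
```

```text
plate top
[[ 0.6932 -0.0636]
 [ 0.7082 -0.2406]
 [ 0.5134 -0.2557]
 [ 0.4978 -0.0797]] [ 0.60315511 -0.1599174 ]
scene [[ 0.7119 -0.2394]
 [ 0.699  -0.0625]
 [ 0.5006 -0.0789]]
col [[ 0.6171 -0.1423]
 [ 0.6197 -0.1722]
 [ 0.5902 -0.1748]
 [ 0.587  -0.1445]] [ 0.60350914 -0.15843658]
colS [[ 0.5918 -0.1764]
 [ 0.5885 -0.1479]
 [ 0.616  -0.1414]
 [ 0.6206 -0.1709]] [ 0.60424888 -0.15913079]
tip top [ 0.45947756 -0.14105667  0.101     ] piv [ 0.57055074 -0.16285033  0.108     ] tip scene [ 0.46606962 -0.14274335  0.101     ]
handle mid [ 0.50798585 -0.15403057  0.101     ]
tri tip [ 0.45980443 -0.14365888  0.09205966]
large [ 0.43905401 -0.31282361  0.02      ]
small [ 0.44388776 -0.08155445  0.02      ]
```

View pics/c2.png

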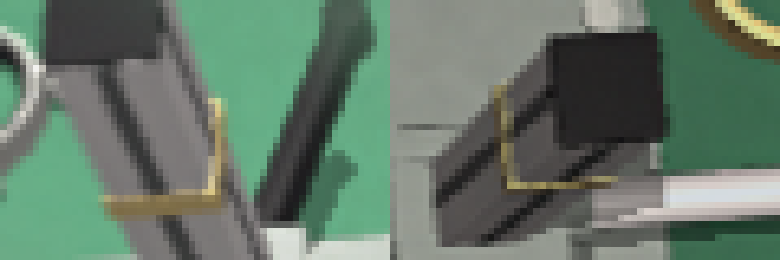

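The tape strip is clear on the column's rear face, with its lower edge from scene (206,198) to (223.5,197). The stand is at (0.604,-0.159), yaw about 0.083, and the lever is at about 1.25 rad.

Call:
servo_tool(
  targets=[
    {"xyz": [1.0,1.2,0],"claw": 6},
    {"xyz": [2.0,2.4,0],"claw": 6},
    {"xyz": [2.6,3.1,0],"claw": 6},
    {"xyz": [2.7,3.25,0],"claw": 6},
    {"xyz": [2.7,3.25,0],"claw": 6},
    {"xyz": [2.7,3.25,0],"claw": 6},
    {"xyz": [2.7,3.25,0],"claw": 6},
    {"xyz": [2.7,3.25,0],"claw": 6},
    {"xyz": [2.7,3.25,0],"claw": 6},
    {"xyz": [2.7,3.25,0],"claw": 6},
    {"xyz": [2.7,3.25,0],"claw": 6},
    {"xyz": [2.7,3.25,0],"claw": 6},
    {"xyz": [2.7,3.25,0],"claw": 6},
    {"xyz": [2.7,3.25,0],"claw": 6},
    {"xyz": [2.7,3.25,0],"claw": 6},
    {"xyz": [2.7,3.25,0],"claw": 6},
    {"xyz": [2.7,3.2,0],"claw": 6},
    {"xyz": [2.7,3.2,0],"claw": 6},
    {"xyz": [2.0,2.4,0],"claw": 6},
    {"xyz": [1.0,1.2,0],"claw": 6},
  ],
  force=20,
)

```text
invalid input
```

Call:
servo_tool(
  targets=[
    {"xyz": [1.0,1.2,0],"angular": [0,0,-4],"claw": 6},
    {"xyz": [0.5,0.5,0],"angular": [0,0,-4],"claw": 6},
    {"xyz": [0,0,0],"angular": [0,0,-3.6],"claw": 6},
    {"xyz": [0,0,0],"angular": [0,0,0],"claw": 6},
  ],
)

```text
t: 0.5
eef_pos: [0.293, 0.5894, 0.2483]
ee_rot: [3.141, 0.0, -0.235]
force: [0.4, 0.5, 0.2]
width: 0.0627
gripper_force: 0.0
```

```bash
python3 - <<'E'
from h import *
s=load('scene0');yaw=.083;o=np.array([.6037,-.159,0]);ex=np.array([np.cos(yaw),np.sin(yaw),0])
def face(u,v,k):
    c,r=ray(s,u,v);return c+r*((k-(c-o)@ex)/(r@ex))
N=lambda x,y:(190+x/6.5-.5,165+y/6.5-.5)
print('tape low',face(*N(105,217),.015),face(*N(218,208),.015),'up',face(*N(105,197),.015),face(*N(215,190),.015))
print('col top',face(*N(50,65),.015),face(*N(158,59),.015))
d=grab('wrist','w1');st=monitor.get_state();print(st['eef_pos'],st['ee_rot'],-np.array(d['R']).T@d['t'],d['fovy'],d['R'])
E
```

```text
tape low [ 0.62026806 -0.17722604  0.22465246] [ 0.61759352 -0.14507664  0.22452712] up [ 0.62004608 -0.17455771  0.23534203] [ 0.61749367 -0.14387639  0.23430074]
col top [ 0.61985829 -0.17230044  0.30128024] [ 0.61756886 -0.1447802   0.30006828]
[0.29298262 0.58956723 0.24825016] [ 3.14107160e+00  9.85327818e-05 -2.36884971e-01] [0.36304098 0.57433585 0.38457315] 69.39064427755414 [[-2.32475312e-01 -9.72602047e-01 -6.98731939e-04]
 [-9.38489812e-01  2.24132952e-01  2.62680972e-01]
 [-2.55327442e-01  6.17225936e-02 -9.64882490e-01]]
```

View pics/w1.png

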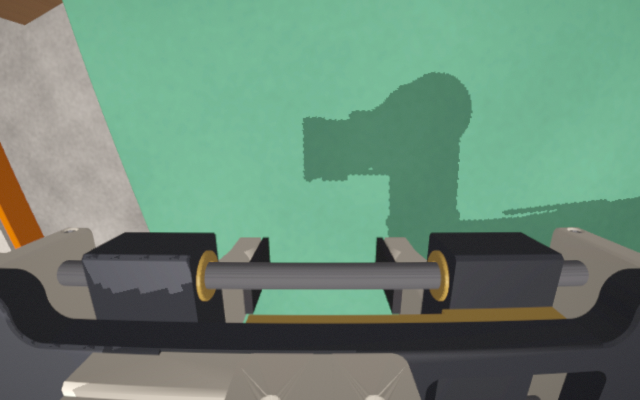

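The wrist picture shows only the fingers and bare bench, so the lever isn't in view yet. The first call was refused, most likely because its rows had no "angular". I'll send the traverse again.

Call:
servo_tool(
  targets=[
    {"xyz": [0.8,1.4,0],"angular": [0,0,0],"claw": 6},
    {"xyz": [1.6,2.9,0],"angular": [0,0,0],"claw": 6},
    {"xyz": [1.95,3.65,0],"angular": [0,0,0],"claw": 6},
    {"xyz": [1.95,3.65,0],"angular": [0,0,0],"claw": 6},
    {"xyz": [1.95,3.65,0],"angular": [0,0,0],"claw": 6},
    {"xyz": [1.95,3.65,0],"angular": [0,0,0],"claw": 6},
    {"xyz": [1.95,3.65,0],"angular": [0,0,0],"claw": 6},
    {"xyz": [1.95,3.65,0],"angular": [0,0,0],"claw": 6},
    {"xyz": [1.95,3.65,0],"angular": [0,0,0],"claw": 6},
    {"xyz": [1.95,3.65,0],"angular": [0,0,0],"claw": 6},
    {"xyz": [1.95,3.65,0],"angular": [0,0,0],"claw": 6},
    {"xyz": [1.95,3.65,0],"angular": [0,0,0],"claw": 6},
    {"xyz": [1.95,3.65,0],"angular": [0,0,0],"claw": 6},
    {"xyz": [1.95,3.65,0],"angular": [0,0,0],"claw": 6},
    {"xyz": [1.95,3.65,0],"angular": [0,0,0],"claw": 6},
    {"xyz": [1.95,3.65,0],"angular": [0,0,0],"claw": 6},
    {"xyz": [1.95,3.65,0],"angular": [0,0,0],"claw": 6},
    {"xyz": [1.95,3.65,0],"angular": [0,0,0],"claw": 6},
    {"xyz": [1.7,3.0,0],"angular": [0,0,0],"claw": 6},
    {"xyz": [0.8,1.5,0],"angular": [0,0,0],"claw": 6},
  ],
)

```text
t: 2.55
eef_pos: [0.4871, -0.1505, 0.2482]
ee_rot: [3.141, 0.001, -0.239]
force: [-0.3, 0.9, -0.4]
width: 0.0598
gripper_force: 0.0
```

```bash
python3 - <<'E'
from h import *
d=grab('wrist','w2');s=monitor.get_state();print(s['eef_pos'],s['ee_rot'],s['q'])
for n,X in (('grip',[.4857,-.1478,.101]),('piv',[.5698,-.1618,.108])): print(n,proj(d,np.array(X)))
E
```

```text
[ 0.48746591 -0.15131295  0.24811149] [ 3.14067223e+00  6.82109446e-04 -2.39044629e-01] [ 8.47503962e-02  8.68387005e-02 -3.45168000e-01  7.21575256e-04
 -1.13972924e+00  1.24669980e+00]
grip [321.76237445 203.50931042]
piv [314.8431041  115.78054743]
```

View pics/w2.png

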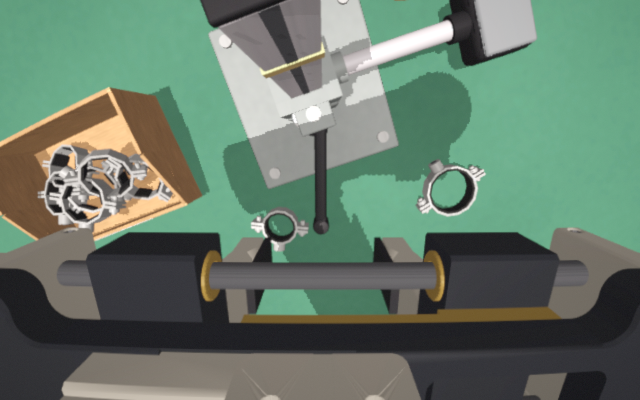

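The wrist view shows the pivot bolt at (313,113) and the bar running down to its round end at (321,226). The predicted grip (322,203) falls on it. The tape strip shows at (262,72)-(323,52).

```bash
python3 - <<'E'
from h import *
d=load('w2');g=cv2.cvtColor(d['color'],cv2.COLOR_BGR2GRAY)
P=[]
for v in range(150,212,6):
    r=np.where(g[v,300:345]<60)[0]+300; P.append(onplane(d,(r.min()+r.max())/2,v,.101)[:2]);
P=np.array(P);dv=P[0]-P[-1];k=np.polyfit(P[:,0],P[:,1],1);print(P.round(4),np.degrees(np.arctan(k[0])))
print('tip',onplane(d,321,226,.101),'bolt',onplane(d,313.5,113,.108),'y at x=.48,.486',np.polyval(k,[.48,.486]))
E
```

```text
[[ 0.5381 -0.1588]
 [ 0.5325 -0.1574]
 [ 0.5268 -0.1561]
 [ 0.5211 -0.1547]
 [ 0.5154 -0.1532]
 [ 0.5095 -0.1518]
 [ 0.5037 -0.1504]
 [ 0.4977 -0.1489]
 [ 0.4917 -0.1474]
 [ 0.4856 -0.1459]
 [ 0.4795 -0.1444]] -13.80121291734222
tip [ 0.46249835 -0.14132517  0.101     ] bolt [ 0.57247383 -0.1611999   0.108     ] y at x=.48,.486 [-0.14455989 -0.14603377]
```

Call:
servo_tool(
  targets=[
    {"xyz": [-0.3,-0.4,1],"angular": [0,0,0],"claw": 6},
    {"xyz": [0,0,2.5],"angular": [0,0,0],"claw": 6},
    {"xyz": [0,0,3],"angular": [0,0,0],"claw": 6},
    {"xyz": [0,0,3],"angular": [0,0,0],"claw": 6},
    {"xyz": [0,0,3],"angular": [0,0,0],"claw": 6},
    {"xyz": [0,0,2],"angular": [0,0,0],"claw": 5},
    {"xyz": [0,0,1],"angular": [0,0,0],"claw": 4},
    {"xyz": [0,0,0],"angular": [0,0,0],"claw": 3},
    {"xyz": [0,0,0],"angular": [0,0,0],"claw": 2},
    {"xyz": [0,0,0],"angular": [0,0,0],"claw": 1.6},
    {"xyz": [0,0,0],"angular": [0,0,0],"claw": 0.5},
    {"xyz": [0,0,0],"angular": [0,0,0],"claw": 0.5},
    {"xyz": [0,0,0],"angular": [0,0,0],"claw": 0.5},
    {"xyz": [0,0,0],"angular": [0,0,0],"claw": 0.5},
  ],
  force=45,
)

```text
t: 4.0
eef_pos: [0.4856, -0.1441, 0.0943]
ee_rot: [3.141, -0.001, -0.236]
force: [-2.0, -4.4, 2.8]
width: 0.0118
gripper_force: 44.7
```

Call:
servo_tool(
  targets=[
    {"xyz": [0,0,-0.3],"angular": [0,0,0],"claw": 0.5},
    {"xyz": [0,0,-0.7],"angular": [0,0,0],"claw": 0.5},
    {"xyz": [0,0,-1],"angular": [0,0,0],"claw": 0.5},
    {"xyz": [0,0,-1],"angular": [0,0,0],"claw": 0.5},
    {"xyz": [0,0,-1],"angular": [0,0,0],"claw": 0.5},
    {"xyz": [0,0,-1],"angular": [0,0,0],"claw": 0.5},
    {"xyz": [0,0,-1],"angular": [0,0,0],"claw": 0.5},
    {"xyz": [0,0,-1],"angular": [0,0,0],"claw": 0.5},
    {"xyz": [0,0,-1],"angular": [0,0,0],"claw": 0.5},
    {"xyz": [0,0,-1],"angular": [0,0,0],"claw": 0.5},
    {"xyz": [0,0,-0.7],"angular": [0,0,0],"claw": 0.5},
    {"xyz": [0,0,-0.3],"angular": [0,0,0],"claw": 0.5},
    {"xyz": [0,0,0],"angular": [0,0,0],"claw": 0.5},
    {"xyz": [0,0,0],"angular": [0,0,0],"claw": 0.5},
  ],
)

```text
t: 5.4
eef_pos: [0.4855, -0.1441, 0.1936]
ee_rot: [3.141, -0.001, -0.237]
force: [3.4, -5.8, -4.3]
width: 0.0118
gripper_force: 44.6
```

```bash
python3 - <<'E'
from h import *
st=monitor.get_state();print(st['eef_pos'],st['ee_rot'],st['force'],st['moment'],st['width'])
s=grab('scene','s2');t=grab('top','t2')
a=s['color'][155:225,185:265];b=t['color'][150:220,370:450]
cv2.imwrite('pics/c3.png',np.hstack([cv2.resize(x,(400,350),interpolation=cv2.INTER_NEAREST) for x in(a,b)]))
E
```

```text
[ 0.48549651 -0.14411067  0.19363635] [ 3.14102673e+00 -8.39908584e-04 -2.36563349e-01] [ 3.40436845 -5.78314189 -4.25201892] [-2.16764652 -0.92566373 -0.46679139] 0.011793959904788247
```

View pics/c3.png

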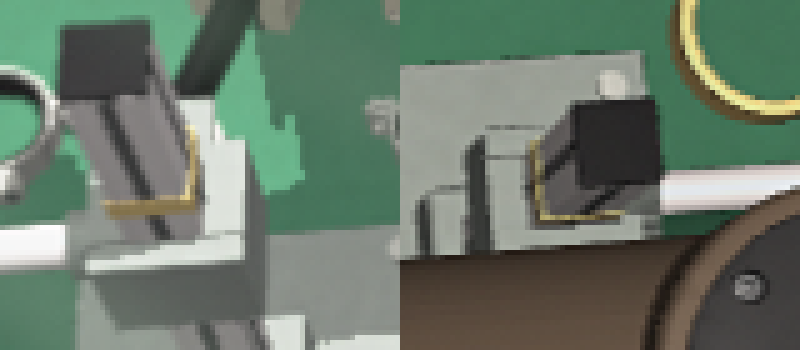

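The bracket has risen and its top surface is in view below the tape. In the left crop, the column meets the bracket top at about (158,240)-(203,235), and the tape's lower edge is at (105,216)-(197,207). I'll take sub-pixel profiles along the rear face.

```bash
python3 - <<'E'
from h import *
s=load('s2');yaw=.083;o=np.array([.604,-.159,0]);ex=np.array([np.cos(yaw),np.sin(yaw),0]);ey=np.array([-ex[1],ex[0],0])
f=s['color'].astype(np.float32)
for y in(-.009,-.007,.007,.009):
    zs=np.arange(.196,.246,.001)
    pts=np.array([proj(s,o+ex*.015+ey*y+np.array([0,0,z])) for z in zs],np.float32)
    v=cv2.remap(f,pts[None,:,0],pts[None,:,1],cv2.INTER_LINEAR)[0]
    print(y,'R-B',' '.join('%d'%x for x in v[:,2]-v[:,0]));print('   gray',' '.join('%d'%x for x in v.mean(1)))
def face(u,v,k):
    c,r=ray(s,u,v);return c+r*((k-(c-o)@ex)/(r@ex))
N=lambda x,y:(185+x/5-.5,155+y/5-.5)
for p in((105,216),(197,207),(158,241),(203,235),(65,97),(150,95)):print(p,face(*N(*p),.015).round(4))
# bracket rear top edge: stand x=+27
for p in((85,275),(240,260)):print('rear edge',face(*N(*p),.027).round(4))
E
```

```text
-0.009 R-B 2 2 2 1 1 1 1 1 1 2 2 3 4 4 4 3 3 3 3 3 3 3 4 4 9 15 22 28 35 42 49 54 55 56 56 56 55 54 50 36 24 12 6 5 4 2 3 3 3 4
   gray 219 208 188 170 154 144 138 132 126 124 124 124 125 124 124 124 124 124 124 125 125 124 124 124 122 120 118 116 113 111 109 108 108 109 110 116 123 130 136 133 131 128 126 126 126 125 126 126 126 126
-0.007 R-B 1 1 1 1 2 1 1 1 1 1 2 3 3 3 3 3 3 3 3 3 3 3 3 3 7 12 18 25 34 43 51 54 54 55 56 57 57 59 53 39 23 8 5 4 2 2 2 3 3 4
   gray 220 206 189 172 152 145 138 132 127 126 125 124 124 122 122 123 124 123 123 123 121 120 120 121 122 120 118 116 113 111 108 108 108 109 110 115 122 129 132 130 128 125 121 119 118 119 121 125 126 125
0.007 R-B 1 1 2 2 2 2 2 2 2 2 3 3 3 3 4 4 4 4 3 3 3 3 3 4 5 10 18 28 38 44 48 52 55 54 54 53 52 49 47 44 33 22 10 5 4 3 3 3 3 3
   gray 221 220 215 197 180 164 149 140 131 123 120 121 122 124 124 125 125 126 126 126 126 126 126 126 125 123 120 116 112 110 109 107 106 108 110 113 120 130 140 149 143 137 132 129 128 127 127 126 126 126
0.009 R-B 2 2 2 2 2 2 2 2 2 2 2 3 3 4 4 4 4 4 4 4 4 4 4 4 4 11 18 25 33 39 45 52 55 55 55 54 52 47 44 39 28 18 6 4 4 3 3 3 3 3
   gray 223 223 221 215 206 194 177 159 142 128 124 121 122 123 123 124 124 125 125 125 125 125 125 125 125 123 120 117 115 112 110 107 108 110 112 114 121 128 136 141 137 133 128 127 127 127 126 126 126 125
(105, 216) [ 0.6206 -0.1772  0.2258]
(197, 207) [ 0.6177 -0.143   0.2269]
(158, 241) [ 0.6193 -0.1624  0.2047]
(203, 235) [ 0.6179 -0.1449  0.2064]
(65, 97) [ 0.6201 -0.1712  0.3034]
(150, 95) [ 0.6178 -0.1435  0.3006]
rear edge [ 0.6335 -0.1885  0.2042]
rear edge [ 0.6287 -0.1299  0.2059]
```

Call:
servo_tool(
  targets=[
    {"xyz": [0,0,-0.3],"angular": [0,0,0],"claw": 0.5},
    {"xyz": [0,0,-0.6],"angular": [0,0,0],"claw": 0.5},
    {"xyz": [0,0,-0.6],"angular": [0,0,0],"claw": 0.5},
    {"xyz": [0,0,-0.2],"angular": [0,0,0],"claw": 0.5},
    {"xyz": [0,0,0],"angular": [0,0,0],"claw": 0.5},
    {"xyz": [0,0,0],"angular": [0,0,0],"claw": 0.5},
  ],
)

```text
t: 6.1
eef_pos: [0.4855, -0.1441, 0.2106]
ee_rot: [3.141, -0.001, -0.237]
force: [3.0, -5.9, -3.8]
width: 0.0121
gripper_force: 44.6
```

```bash
cat > prof.py <<'E'
from h import *
import sys
yaw=.083;o=np.array([.604,-.159,0]);ex=np.array([np.cos(yaw),np.sin(yaw),0]);ey=np.array([-ex[1],ex[0],0])
def run(s,zb):
    f=s['color'].astype(np.float32)
    def pr(x,y,zs):
        pts=np.array([proj(s,o+ex*x+ey*y+np.array([0,0,z])) for z in zs],np.float32)
        return cv2.remap(f,pts[None,:,0],pts[None,:,1],cv2.INTER_LINEAR)[0]
    for y in(-.008,.008):
        v=pr(.015,y,np.arange(.204,.246,.001));print('tape',y,*(v[:,2]-v[:,0]).astype(int),'| gray',*v.mean(1).astype(int))
    for y in(-.02,-.01,.0,.01,.02):
        zs=np.arange(zb-.012,zb+.012,.0005);v=cv2.GaussianBlur(pr(.027,y,zs).mean(1).reshape(1,-1),(9,1),0)[0]
        i=np.argmax(np.gradient(v));print('rear edge',y,zs[i].round(4),v[[0,i,-1]].astype(int))
E
python3 - <<'E'
from prof import *
st=monitor.get_state();print(st['eef_pos'],st['force'])
run(load('s2'),.205)
s=grab('scene','s3');run(s,.222)
cv2.imwrite('pics/c4.png',cv2.resize(s['color'][160:215,190:260],None,fx=10,fy=10,interpolation=cv2.INTER_NEAREST))
E
```

```text
[ 0.48549292 -0.14414601  0.21056846] [ 3.03770319 -5.89028491 -3.83254017]
tape -0.008 1 2 2 3 4 4 3 3 3 3 3 3 3 3 3 3 8 14 21 28 36 43 50 54 55 56 57 58 59 59 54 39 24 10 5 4 3 2 2 3 3 4 4 | gray 127 126 125 126 126 125 125 124 124 124 124 125 125 124 124 124 122 120 118 116 113 111 109 108 108 110 111 117 124 131 136 133 130 127 125 125 125 124 125 126 126 126 126
tape 0.008 2 2 2 3 3 3 4 4 4 3 3 3 3 3 3 4 4 10 18 27 35 41 47 52 55 54 54 53 51 48 46 41 31 20 9 5 4 3 3 3 3 3 3 | gray 132 122 120 121 122 123 124 124 125 125 125 126 126 126 126 125 125 123 120 117 114 111 109 106 106 107 109 112 119 129 138 145 141 136 131 128 128 127 126 126 126 126 126
rear edge -0.02 0.206 [ 97 156 153]
rear edge -0.01 0.2045 [ 93 142 182]
rear edge 0.0 0.2065 [ 91 163 220]
rear edge 0.01 0.205 [ 90 147 222]
rear edge 0.02 0.207 [ 87 173 220]
tape -0.008 1 1 1 1 1 1 1 1 1 1 2 2 2 1 1 1 6 13 19 27 35 43 50 54 55 56 57 58 58 58 54 39 24 10 5 4 3 3 3 3 4 4 4 | gray 194 204 211 218 224 224 223 223 222 218 213 207 193 175 159 146 136 127 119 112 110 108 107 106 107 109 110 117 124 131 135 132 129 126 125 125 125 125 125 125 125 126 126
tape 0.008 0 1 1 1 1 1 1 1 1 1 1 1 1 1 1 1 1 6 14 22 30 38 45 52 55 54 54 53 51 48 45 41 31 20 9 5 4 3 3 3 3 3 3 | gray 179 206 214 218 221 223 222 222 221 220 221 221 221 220 217 213 209 189 164 140 120 115 110 105 104 106 108 111 119 129 138 145 141 136 130 128 127 126 126 126 126 126 126
rear edge -0.02 0.222 [ 96 152 172]
rear edge -0.01 0.2235 [ 91 167 169]
rear edge 0.0 0.222 [ 89 146 219]
rear edge 0.01 0.224 [ 89 177 221]
rear edge 0.02 0.2225 [ 87 154 220]
```

View pics/c4.png

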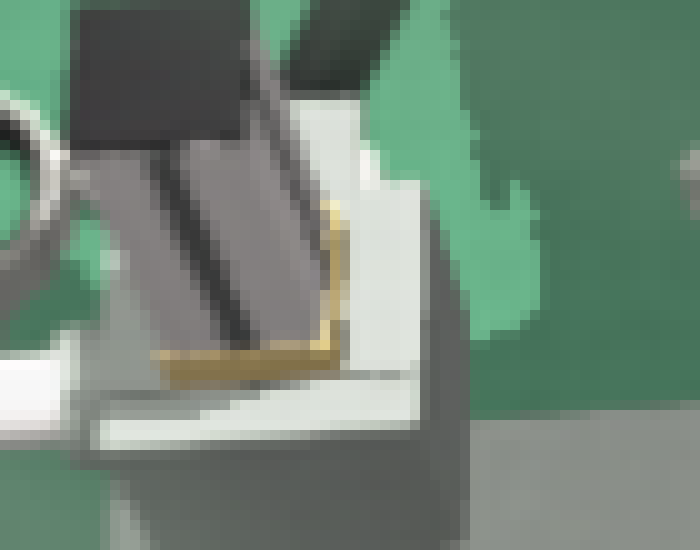

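The crop shows the bracket top just under the tape, with the tape's lower edge at rows 370-388. It may still be 1-3 mm low, so I'll average the edges across the full width to get finer.

```bash
python3 - <<'E'
from prof import *
for n,zb in(('scene0',None),('s2',.206),('s3',.223)):
    s=load(n);f=s['color'].astype(np.float32)
    def pr(x,ys,zs):
        pts=np.array([[proj(s,o+ex*x+ey*y+np.array([0,0,z])) for z in zs] for y in ys],np.float32)
        return cv2.remap(f,pts[...,0],pts[...,1],cv2.INTER_LINEAR)
    zs=np.arange(.206,.250,.0005);v=pr(.015,np.arange(-.012,.0121,.0005),zs);rb=(v[...,2]-v[...,0]).mean(0);g=v.mean((0,2))
    h=lambda a,l,up:np.interp(l,a,zs) 
    pk=rb.max();i=rb.argmax();b=3
    k=[j for j in range(len(zs)) if rb[j]>(pk+b)/2]
    print(n,'tape half-levels',zs[k[0]],zs[k[-1]],'area height',((rb-b)/(np.median(rb[k])-b)).clip(0).sum()*.0005)
    print('  rb',*rb[::2].astype(int),'\n  gray',*g[::2].astype(int))
    zz=np.arange(.285,.315,.0005);c=pr(.015,np.arange(-.012,.0121,.0005),zz).mean((0,2));print('  col top',zz[np.argmin(np.gradient(cv2.GaussianBlur(c.reshape(1,-1),(9,1),0)[0]))],*c[::4].astype(int))
    if zb:
        z2=np.arange(zb-.01,zb+.01,.0005);e=pr(.027,np.arange(-.005,.0221,.0005),z2).mean((0,2));print('  rear edge half',np.interp((e[:8].mean()+e[-8:].mean())/2,e,z2),e[:8].mean(),e[-8:].mean())
E
```

```text
scene0 tape half-levels 0.2235 0.23550000000000001 area height 0.012988436
  rb 2 2 2 2 2 2 2 2 2 2 2 2 2 3 6 10 17 25 34 42 47 51 53 53 54 54 53 51 45 35 24 13 7 4 2 2 2 2 2 2 2 2 2 2 2 
  gray 105 104 104 104 104 104 104 104 104 104 104 104 104 104 104 104 102 102 103 103 103 102 102 104 106 109 115 121 124 123 117 112 108 105 104 104 104 105 105 105 105 106 106 106 106
  col top 0.301 107 108 108 108 108 109 108 101 76 56 59 60 60 60 61 61
s2 tape half-levels 0.2235 0.23550000000000001 area height 0.013006013
  rb 2 2 3 3 2 2 2 2 2 2 2 2 2 3 6 10 17 26 36 44 50 53 55 56 56 56 55 53 47 37 25 14 7 4 2 2 2 2 2 2 2 2 3 3 3 
  gray 114 110 110 109 108 108 108 109 109 109 109 109 109 109 109 108 107 107 108 108 108 107 108 109 111 115 120 127 130 129 123 117 113 110 109 109 109 110 110 110 110 110 111 111 111
  col top 0.301 112 113 113 113 113 114 113 106 79 58 61 63 63 63 63 64
  rear edge half 0.2057996207216028 88.78637 222.53137
s3 tape half-levels 0.224 0.23550000000000001 area height 0.012645035
  rb 1 1 1 1 1 1 1 1 1 1 1 1 1 1 3 7 14 23 33 42 49 53 55 56 56 56 55 53 47 37 25 14 7 4 2 2 2 2 2 2 2 2 2 2 2 
  gray 214 220 222 223 222 221 221 219 216 212 205 198 189 175 162 144 128 119 112 109 107 106 106 108 111 114 120 127 130 128 122 117 113 110 108 108 109 109 110 110 110 110 111 111 111
  col top 0.301 112 113 113 113 113 114 113 105 80 58 61 63 63 63 63 64
  rear edge half 0.2226558843642503 88.061935 221.54149
```

The tape stands about 1.2 mm proud of the column, so its lower edge is about 3 mm above the bracket top. I'll raise 2.7 mm and shift 2.5 mm sideways to ease the side load.

Call:
servo_tool(
  targets=[
    {"xyz": [0,0.12,-0.14],"angular": [0,0,0],"claw": 0.5},
    {"xyz": [0,0.13,-0.13],"angular": [0,0,0],"claw": 0.5},
    {"xyz": [0,0,0],"angular": [0,0,0],"claw": 0.5},
    {"xyz": [0,0,0],"angular": [0,0,0],"claw": 0.5},
  ],
  force=50,
)

```text
t: 6.55
eef_pos: [0.4851, -0.146, 0.2132]
ee_rot: [3.142, -0.001, -0.236]
force: [4.0, -3.8, -5.8]
width: 0.0117
gripper_force: 49.4
```

Call:
servo_tool(
  targets=[
    {"xyz": [-0.005,-0.3,0],"angular": [0,0,2],"claw": 0.5},
    {"xyz": [-0.02,-0.6,0],"angular": [0,0,4],"claw": 0.5},
    {"xyz": [-0.02,-0.6,0],"angular": [0,0,4],"claw": 0.5},
    {"xyz": [-0.02,-0.6,0],"angular": [0,0,4],"claw": 0.5},
    {"xyz": [-0.02,-0.6,0],"angular": [0,0,4],"claw": 0.5},
    {"xyz": [-0.02,-0.6,0],"angular": [0,0,4],"claw": 0.5},
    {"xyz": [-0.005,-0.3,0],"angular": [0,0,2],"claw": 0.5},
    {"xyz": [0,0,0],"angular": [0,0,0],"claw": 0.5},
    {"xyz": [0,0,0],"angular": [0,0,0],"claw": 0.5},
  ],
)

```text
t: 7.45
eef_pos: [0.4987, -0.113, 0.2135]
ee_rot: [3.141, -0.001, -0.654]
force: [4.6, -6.1, -4.6]
width: 0.0116
gripper_force: 49.4
```

Call:
servo_tool(
  targets=[
    {"xyz": [-0.005,-0.3,0],"angular": [0,0,2],"claw": 0.5},
    {"xyz": [-0.02,-0.6,0],"angular": [0,0,4],"claw": 0.5},
    {"xyz": [-0.02,-0.6,0],"angular": [0,0,4],"claw": 0.5},
    {"xyz": [-0.02,-0.6,0],"angular": [0,0,4],"claw": 0.5},
    {"xyz": [-0.02,-0.6,0],"angular": [0,0,4],"claw": 0.5},
    {"xyz": [-0.02,-0.6,0],"angular": [0,0,4],"claw": 0.5},
    {"xyz": [-0.02,-0.6,0],"angular": [0,0,4],"claw": 0.5},
    {"xyz": [-0.02,-0.6,0],"angular": [0,0,4],"claw": 0.5},
    {"xyz": [-0.02,-0.6,0],"angular": [0,0,4],"claw": 0.5},
    {"xyz": [0,0,0],"angular": [0,0,0],"claw": 0.5},
    {"xyz": [0,0,0],"angular": [0,0,0],"claw": 0.5},
  ],
  force=60,
)

```text
t: 8.55
eef_pos: [0.5365, -0.0817, 0.2127]
ee_rot: [3.139, -0.001, -1.247]
force: [2.3, -6.9, -7.4]
width: 0.0116
gripper_force: 60.0
```

Call:
servo_tool(
  targets=[
    {"xyz": [-0.01,-0.45,-0.03],"angular": [0,0,3],"claw": 0.5},
    {"xyz": [-0.01,-0.45,-0.02],"angular": [0,0,3],"claw": 0.5},
    {"xyz": [-0.01,-0.45,0],"angular": [0,0,3],"claw": 0.5},
    {"xyz": [-0.01,-0.45,0],"angular": [0,0,3],"claw": 0.5},
    {"xyz": [-0.005,-0.3,0],"angular": [0,0,2],"claw": 0.5},
    {"xyz": [-0.005,-0.2,0],"angular": [0,0,1],"claw": 0.5},
    {"xyz": [0,0,0],"angular": [0,0,0],"claw": 0.5},
    {"xyz": [0,0,0],"angular": [0,0,0],"claw": 0.5},
    {"xyz": [0,0,0],"angular": [0,0,0],"claw": 0.5},
  ],
)

```text
t: 9.45
eef_pos: [0.557, -0.0761, 0.2125]
ee_rot: [3.136, -0.001, -1.508]
force: [-2.6, -4.9, -5.6]
width: 0.0116
gripper_force: 60.7
```

```bash
python3 - <<'E'
from prof import *
st=monitor.get_state();print(st['t'],st['eef_pos'],st['ee_rot'],st['force'],st['moment'],st['width'])
s=grab('scene','s4');run(s,.225);t=grab('top','t4')
cv2.imwrite('pics/c5.png',cv2.resize(s['color'][145:225,180:300],None,fx=6,fy=6,interpolation=cv2.INTER_CUBIC))
E
```

```text
9.45 [ 0.55703595 -0.07612492  0.21249539] [ 3.13629984e+00 -9.65270278e-04 -1.50840195e+00] [-2.62566424 -4.90359958 -5.56708131] [-1.74114304  0.78392071  0.89634996] 0.011643318368394906
tape -0.008 0 0 0 0 1 1 1 1 1 1 1 1 1 1 1 1 6 12 18 26 34 42 49 54 55 57 58 59 59 59 55 39 25 11 6 4 3 2 2 3 3 4 4 | gray 110 120 130 139 147 148 148 149 148 148 147 146 145 144 143 142 138 132 127 121 117 113 110 108 108 110 111 118 125 132 137 133 130 127 125 126 125 125 126 126 126 127 127
tape 0.008 0 0 0 1 1 1 1 1 1 0 0 0 0 0 0 0 1 7 15 24 33 40 46 52 55 54 54 53 51 48 46 42 32 21 10 6 4 3 2 2 3 3 3 | gray 116 126 132 138 143 148 148 147 147 146 146 146 146 145 144 142 141 135 127 118 111 109 108 107 107 108 110 112 120 129 138 146 142 137 131 129 128 128 127 127 127 127 127
rear edge -0.02 0.225 [ 96 120 147]
rear edge -0.01 0.224 [ 92 116 146]
rear edge 0.0 0.2255 [ 89 122 144]
rear edge 0.01 0.224 [ 89 112 144]
rear edge 0.02 0.226 [ 88 125 144]
```

View pics/c5.png

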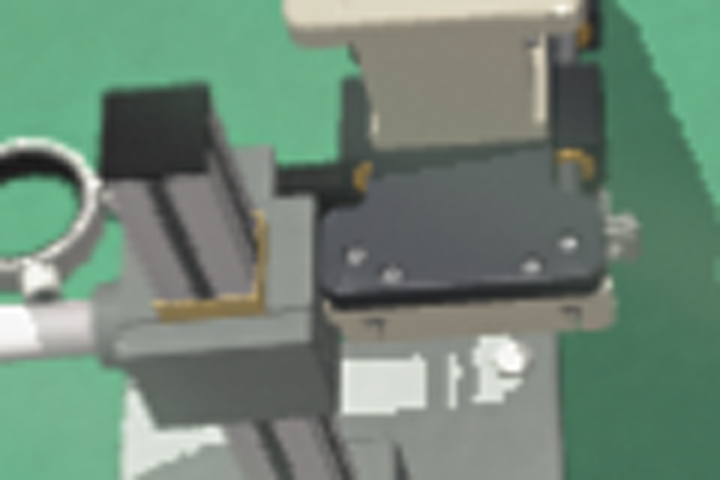

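The crop shows the lever lying along the bracket front and the tape sitting right on the bracket's top edge at (155-265, 300-315). Next I'll push a little further to confirm the lever is against its stop.

Call:
servo_tool(
  targets=[
    {"xyz": [0,-0.2,0],"angular": [0,0,0.7],"claw": 0.5},
    {"xyz": [0,-0.2,0],"angular": [0,0,0.7],"claw": 0.5},
    {"xyz": [0,0,0],"angular": [0,0,0],"claw": 0.5},
    {"xyz": [0,0,0],"angular": [0,0,0],"claw": 0.5},
    {"xyz": [0,0,0],"angular": [0,0,0],"claw": 0.5},
  ],
)

```text
t: 10.05
eef_pos: [0.5575, -0.0761, 0.2122]
ee_rot: [3.13, -0.001, -1.533]
force: [-15.3, -2.7, 1.8]
width: 0.0121
gripper_force: 61.3
```

Call:
servo_tool(
  targets=[
    {"xyz": [0,0.2,0],"angular": [0,0,-1.4],"claw": 0.5},
    {"xyz": [0,0,0],"angular": [0,0,0],"claw": 0.5},
    {"xyz": [0,0,0],"angular": [0,0,0],"claw": 0.5},
    {"xyz": [0,0,0],"angular": [0,0,0],"claw": 0.5},
    {"xyz": [0,0,0],"angular": [0,0,0],"claw": 0.5},
  ],
)

```text
t: 10.55
eef_pos: [0.5572, -0.0762, 0.2123]
ee_rot: [3.133, -0.001, -1.509]
force: [-11.1, -4.4, -0.7]
width: 0.0117
gripper_force: 60.4
```

```bash
python3 - <<'E'
from prof import *
st=monitor.get_state();print(st['t'],st['eef_pos'],st['ee_rot'],st['force'],st['width'])
s=grab('scene','s5');run(s,.225)
E
```

```text
10.55 [ 0.5571706  -0.07618916  0.2123406 ] [ 3.13284779e+00 -8.99124869e-04 -1.50900097e+00] [-11.14946507  -4.35562235  -0.66196503] 0.011654212628582598
tape -0.008 0 0 0 0 0 0 1 1 1 1 1 1 1 1 1 1 6 12 18 26 34 42 49 54 55 56 58 59 59 59 54 39 24 10 5 4 3 2 3 3 4 4 4 | gray 110 120 130 139 148 148 148 148 148 148 147 146 145 144 143 142 138 132 127 121 117 112 109 107 109 110 111 118 125 133 137 134 131 128 126 126 126 125 126 126 127 127 127
tape 0.008 0 0 0 1 1 1 1 1 1 0 0 0 0 0 0 0 0 6 15 24 33 40 47 52 55 55 54 54 51 48 45 42 31 21 9 5 4 3 2 2 3 3 4 | gray 116 127 133 139 144 148 148 148 147 147 146 145 145 144 143 142 141 136 127 119 111 109 108 106 106 108 110 112 120 129 139 146 142 138 132 130 129 128 127 127 127 127 127
rear edge -0.02 0.225 [ 96 120 147]
rear edge -0.01 0.224 [ 92 116 146]
rear edge 0.0 0.2255 [ 89 121 144]
rear edge 0.01 0.224 [ 90 113 144]
rear edge 0.02 0.226 [ 88 126 144]
```

The lever is against its stop, and the bracket is clamped and steady at the mark. I'll hand in now.

```bash
python3 -c "
from h import *
print(order.job_done())"
```

```text
the job is handed in; nothing more can be done
None
```

I handed the job in at about 10.6 s with the bracket raised to the tape mark (within about 1 mm by my image measurements), the cam lever against its home stop and still gripped at about 60 N. I saw no contact with the things on the bench but did not re-check where they lie at the end.

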